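# Clamp a pipe in the slide jig with the pinch-lock carriage

## Robot

A 6-joint arm with a two-finger parallel gripper is mounted at the origin on a cart in front of the work surface, level with it; the furniture and walls round the work are solid. World frame = base frame: x ahead of the robot, y to its left, z up, the work surface at z = 0. Lengths are in m, angles in rad, forces in N, time in s.
With the tool pointing down it reaches from about 0.275 to 0.825 m from the base axis. Payload 4.9 kg.
Tool frame: the origin (TCP) lies at the very end of the fingers, on their centre line; the grasp point (between the pads) lies 19 mm behind it; z points along the fingers, y is the line along which they close (so a half turn about z gives the same grasp; the last joint's range is limited). The gripper opens to 85 mm and grips with 20 to 120 N. Pads are 22 mm wide; open, the fingers measure 114 mm over their backs; the gripper's body (76 mm by 85 mm) begins 54 mm behind the grasp point. The pads swing forward as they close: fully open they stand 13 mm farther back than shut.
Start: joints at [-1.446, 0.326, -0.193, 1.052, 0, 1.437], TCP at [0.141, -0.532, 0.231] pointing down, gripper open.
Joint ranges: [-2.65, 2.65], [-0.97, 1.79], [-1.3, 1.35], [-1.93, 2.1], [-1.47, 1.37], [-3.14, 3.14]. Speed limits (rad/s): [2.57, 2.57, 3.14, 3.14, 3.14, 3.14].

## Interface

Orientations are given as [roll, pitch, yaw] about the fixed x, y, z axes, in that order (R = Rz(yaw) Ry(pitch) Rx(roll)).
In Python, from station import get_obs, get_image, camera_params, finish_job gives the robot as it stands. The module is installed in compiled form; this text tells all that it offers.
- The arm moves only by the shell command python3 -m jog 'ROWS' [FORCE]. ROWS is text: rows parted by semicolons, each of 7 numbers parted by spaces: the turn, a rotation vector about the tool's x, y, z in degrees, then the shift along the tool's x, y, z in mm, then the gripper command: -1 is shut, 1 is fully open, values between are in proportion. In form: rx ry rz tx ty tz gripper; .... A call has 1 to 5 rows; each row shifts and turns the commanded pose from where the row before left it, along the tool's axes as they then stand; what a row does not reach is not made up. A row lasts 1/8 s, in which the tool goes at most 62.5 mm and 10.7 degrees, less where a joint would pass 70% of its speed; a pose out of reach is approached as far as the arm can. A call is refused whole if a number of a shift passes 62.5 or a number of a turn 10.7, either way. A call with a gripper value outside its range is refused whole. The fingers move at their own pace and stop on an object; FORCE is the grip in N (left out, the last holds). Time passes only in rows, so rows that do not move let the fingers close. It gives the time, the measured TCP pose, the force, the opening and the grip force at its end, in the units of the state.
- get_obs(): the state, without advancing time (a new reading comes with each control period).
- get_image(name): name is "scene" or "top"; returns the picture (384x512x3 uint8, red, green, blue); there is no depth.
- camera_params(name): a dict with "fx", "fy", "cx", "cy" (pixels), "origin" and "rotation" of the camera in the world. Camera axes: x right, y down, z forward; pixel columns grow to the right and rows downward; lengths in m; the calibration is good to about 2 mm. A picture is of the moment at which its call begins. camera_params takes no time and is no camera call.
- finish_job(): hands the job in; it is judged then, once.
The state is a dict: "clock": time; "joint_pos": joint angles; "dq": joint speeds; "tau": joint torques, N m; "eef_pos": TCP position; "tcp_rot": TCP orientation; "contact_force": force on the tool from outside, world axes, zero at the start; "ft_torque": the same for the moment, N m; "gripper_width": opening from 0.0 (shut) to 1.0 (fully open); "finger_force": force on a finger pad.
Only numpy, scipy, OpenCV 4.12 (cv2) and the standard library are available. Lean on these libraries where they do the work, as an engineer would, in place of code of your own. Each camera call takes 0.05 s, during which the arm holds its last target. There are 200 camera calls.

## Task

Lay the short grey pipe lengthwise in the cradle of the slide jig, between the fixed stop and the carriage, and let go of it. Then pinch the carriage's two lock tabs together and, keeping them pinched, slide the carriage along until the pipe is held snugly end to end between it and the stop; let go so that both tabs spring back out and lock it there.

Things in the scene. Friction and masses are not known exactly. Their poses are not given: they have to be found in the camera images.
- pipe_mid (a point): The short galvanised (light grey) pipe, a cylinder 80 mm long, 27 mm in diameter, about 0.1 kg, lying loose on the bench in front of the jig. The point is the middle of the pipe, on its centre line (14 mm above the bench as it lies); its y axis runs along the pipe. The pipe can be taken across its diameter from above.
- jig: The slide jig, fixed to the bench: an aluminium bed plate 100 x 320 x 10 mm with a low dark, toothed guide rail along each long edge (rail tops 28 mm above the bench). Origin: centre of the plate's underside, on the bench. Its y axis is the long axis and runs from the fixed stop (at the -y end) to the carriage (+y end).
- cradle (a point): Middle of the cradle: a ridge 24 mm wide, 68 mm long from the stop's face, on the bed's middle line, carrying two parallel rods (tops 30 mm above the bench) on which the pipe lies. The point is 34 mm from the stop's face, where the laid pipe's centre line runs, 42 mm above the bench; jig's axes (pipe along y). Beside the ridge the bed is 10 mm above the bench.
- stop_face (a point): Centre of the face of the fixed stop (a grey block 44 mm wide, top 64 mm above the bench), at the height of the laid pipe's centre line; same axes as the jig. The face looks along the jig's +y, towards the carriage.
- jaw_face (a point): Centre of the carriage's steel jaw plate (30 mm wide, top 64 mm above the bench), on the face that looks towards the stop, at the height of the laid pipe's centre line; jig's axes. The gap, from stop_face to jaw_face, is 110 to 170 mm at the start and 80 mm when snug on the pipe.
- tabs_mid (a point): Midway between the carriage's two lock tabs, 70 mm above the bench, 45 mm behind the jaw face; jig's axes. The tabs: upright dark steel plates 28 mm long (jig's y), 6 mm thick, 27 to 89 mm above the bench, one on each side (jig's -x and +x); outer faces 58 mm apart at rest, 38 mm fully pinched. Pinch them from above along the jig's x. Between them a fixed block, top 61 mm above the bench.
- carriage (a joint): How far the carriage has slid towards the stop, in m: gap = 0.170 - value; 0 to 0.100. Each tab's lock pin drops between the teeth of a rack (6 mm pitch) on the guide rail and blocks the carriage; with both tabs pinched it slides with about 2 N. One notch is at 0.0895 (gap 80.5 mm: snug on the pipe); on release the pins draw the carriage to the nearest notch.
- near_tab (a joint): How far the tab on the jig's -x side (the robot's side) is pressed in, in m: 0 sprung out and locked, 0.010 fully pressed. Springy: 6 N at the start of the travel, 11 N at the end; its pin is clear of the teeth once it is pressed by about 5 mm.
- far_tab (a joint): The same for the tab on the jig's +x side.
Not all that is in view belongs to the job. Of the things that look like the part that bears pipe_mid, the largest one is meant.

How it is judged:
By the outcome, as a careful person would: the job done as asked, in the order asked, and still so for the second after the job is handed in, with the robot touching nothing.
It also fails if it takes over 45 s, if anything falls off the work surface, if the arm or the gripper's body presses on something with over 40 N, if the wrist force passes 120 N, or if a joint passes its speed limit or range.

## Working session

There is one attempt and no reset: what is moved stays moved. The work goes in short steps, Python scripts to look and compute and a shell command to move; the robot and the scene stay as the last step left them, time stands still between calls to the robot, and variables do not carry over. Pictures are saved under pics/ and viewed, at most 10 in all, crops included, and the job is handed in when it is done.

```bash
mkdir -p pics
python3 - <<'E'
from station import *
import cv2
for n in("scene","top"):
    cv2.imwrite(f"pics/{n}0.png",get_image(n)[:,:,::-1]); print(n,camera_params(n))
o=get_obs();print(o)
E
```

```text
scene {'fx': 389.9246545912276, 'fy': 389.9246545912276, 'cx': 253.86766195836913, 'cy': 191.59957378421532, 'origin': array([0.14303306, 0.78543043, 0.55615904]), 'rotation': array([-2.1920971 , -0.00937749, -2.57125606])}
top {'fx': 476.0878157472001, 'fy': 476.0878157472001, 'cx': 244.65489417236486, 'cy': 196.9068814848881, 'origin': array([0.37478986, 0.18695351, 0.96922079]), 'rotation': array([-2.9868391 ,  0.00710924, -1.57704108])}
{'clock': 0.1, 'joint_pos': array([-1.44622827e+00,  3.26878127e-01, -1.93460909e-01,  1.05201224e+00,
       -4.85761087e-05,  1.43661444e+00]), 'dq': array([ 1.07738701e-05, -1.89495812e-03,  2.92953066e-03, -5.50424729e-05,
        8.43210809e-05,  5.32742543e-04]), 'tau': array([-2.07803816e-03, -4.44241011e+01,  2.63036549e+01,  7.99414935e-03,
       -4.45523283e-04,  5.66496780e-06]), 'eef_pos': array([ 0.14067142, -0.53117271,  0.23058431]), 'tcp_rot': array([-3.14004518e+00, -1.59881096e-04,  2.58749858e-01]), 'contact_force': array([-0.0756125 , -0.45058238, -0.51947629]), 'ft_torque': array([ 0.01699323, -0.04533074,  0.01226859]), 'finger_force': 0.0, 'gripper_width': 1.003069629875365}
```

View pics/scene0.png

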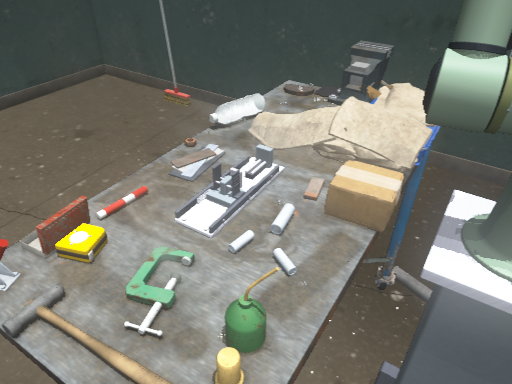

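View pics/top0.png

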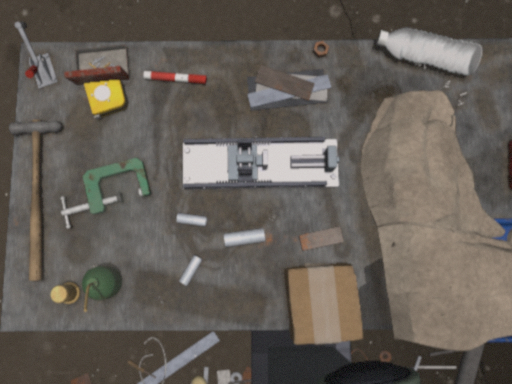

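Top view: three light-grey pipes at (192,220), (245,238) and (190,271). The largest is the one at (245,238), which is (283,218) in scene. The jig is centred at about (260,163), with the stop at its right (-y) end and the carriage at about (245,160).

```bash
cat > h.py <<'E'
from station import *
import numpy as np, cv2
from scipy.spatial.transform import Rotation as R
C={n:camera_params(n) for n in("scene","top")}
def ray(n,p):
    c=C[n]; d=np.array([(p[0]-c['cx'])/c['fx'],(p[1]-c['cy'])/c['fy'],1.])
    return c['origin'],R.from_euler('xyz',c['rotation']).as_matrix()@d
def plane(n,p,z):
    o,d=ray(n,p); return o+d*(z-o[2])/d[2]
def tri(ps,pt):
    o1,d1=ray("scene",ps);o2,d2=ray("top",pt)
    s=np.linalg.lstsq(np.c_[d1,-d2],o2-o1,rcond=None)[0]
    a,b=o1+d1*s[0],o2+d2*s[1]; return (a+b)/2,np.linalg.norm(a-b)
def proj(n,P):
    c=C[n];q=R.from_euler('xyz',c['rotation']).as_matrix().T@(np.array(P)-c['origin'])
    return c['fx']*q[0]/q[2]+c['cx'],c['fy']*q[1]/q[2]+c['cy']
E
python3 - <<'E'
from h import *
S=cv2.imread("pics/scene0.png");T=cv2.imread("pics/top0.png")
for n,I,(x0,x1,y0,y1) in(("scene",S,(220,310,195,280)),("top",T,(170,280,205,295))):
    h=cv2.cvtColor(I,cv2.COLOR_BGR2HSV)
    m=((h[...,2]>130)&(h[...,1]<50)).astype(np.uint8)
    mm=np.zeros_like(m);mm[y0:y1,x0:x1]=m[y0:y1,x0:x1]
    for c in cv2.findContours(mm,0,1)[0]:
        if cv2.contourArea(c)>40:
            r=cv2.minAreaRect(c);b=cv2.boxPoints(r);print(n,cv2.contourArea(c),r,[plane(n,p,.0135)[:2].round(3) for p in b])
a=cv2.resize(T[125:255,170:350],None,fx=4.4,fy=4.4,interpolation=2)
b=cv2.resize(S[140:260,165:310],None,fx=5,fy=5,interpolation=2)
cv2.imwrite("pics/t1.png",a);cv2.imwrite("pics/s1.png",b)
E
```

```text
scene 6659.5 ((264.5, 237.0), (84.0, 89.0), 90.0) [array([0.607, 0.2  ]), array([0.432, 0.084]), array([0.316, 0.32 ]), array([0.452, 0.408])]
scene 231.5 ((233.0, 207.0), (24.0, 26.0), 90.0) [array([0.607, 0.2  ]), array([0.556, 0.166]), array([0.507, 0.24 ]), array([0.554, 0.271])]
top 227.0 ((189.956298828125, 269.97430419921875), (8.517937660217285, 30.522613525390625), 30.465543746948242) [array([0.357, 0.325]), array([0.408, 0.295]), array([0.399, 0.28 ]), array([0.348, 0.31 ])]
top 423.0 ((244.07608032226562, 237.05783081054688), (11.574697494506836, 42.020206451416016), 82.23483276367188) [array([0.449, 0.238]), array([0.459, 0.154]), array([0.436, 0.151]), array([0.426, 0.235])]
top 207.0 ((191.27728271484375, 219.17031860351562), (29.406423568725586, 8.326313018798828), 7.594643592834473) [array([0.475, 0.331]), array([0.492, 0.329]), array([0.483, 0.27 ]), array([0.467, 0.272])]
```

View pics/t1.png

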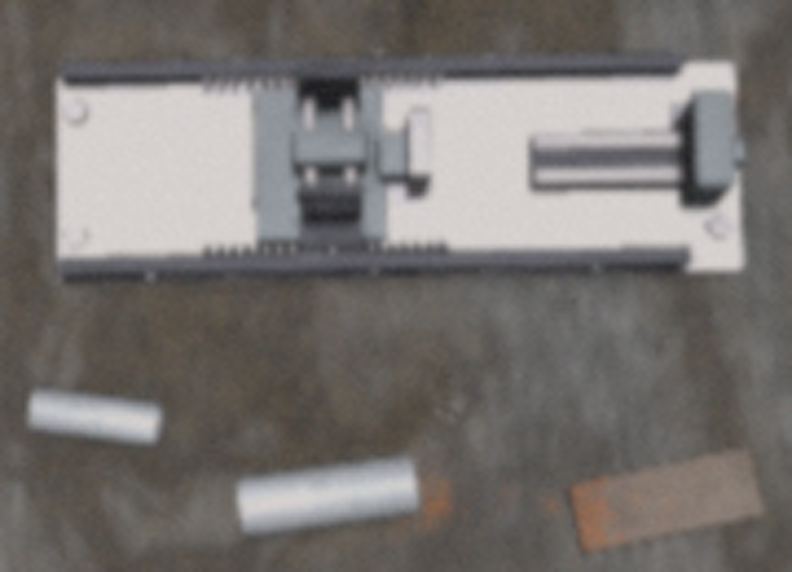

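View pics/s1.png

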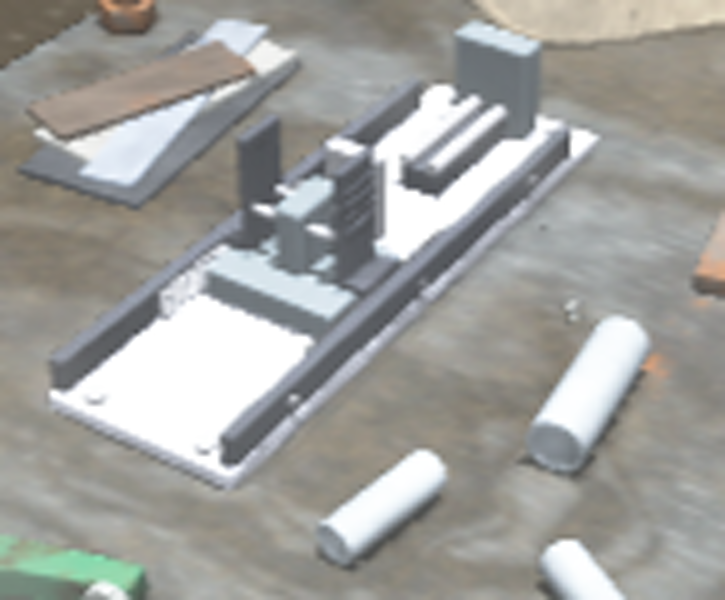

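The crops confirm the choice: the big plain pipe is at (328,496) in the top crop. The stop face's top edge is at x≈695, the jaw top at (419,146) and the tab tops at about (330,215) and (330,90).

Run:
```python
from h import *
t=lambda u,v:(170+(u+.5)/4.4-.5,125+(v+.5)/4.4-.5)
s=lambda u,v:(165+(u+.5)/5-.5,140+(v+.5)/5-.5)
np.set_printoptions(precision=4,suppress=True)
print("pipe",tri(s(588,396),t(328,496)))
for nm,p in dict(TL=(57,72),BL=(60,278),TR=(736,62),BR=(744,268)).items(): print(nm,plane("top",t(*p),.010)[:2])
print("BRs",plane("scene",s(600,137),.01)[:2],"BLs",plane("scene",s(232,484),.01),"TLs",plane("scene",s(50,392),.01))
print("stop face top",plane("top",t(695,93),.064)[:2],plane("top",t(693,190),.064)[:2])
print("stop face top scene",plane("scene",s(458,35),.064)[:2],plane("scene",s(528,52),.064)[:2], 'other',plane("scene",s(541,42),.064)[:2])
print("stop tri corner L",tri(s(458,35),t(695,93)),"R",tri(s(528,52),t(693,190)))
print("jaw top right edge",plane("top",t(430,108),.064)[:2],plane("top",t(428,182),.064)[:2])
print("tabs near top",plane("top",t(331,207),.089)[:2],"far",plane("top",t(331,95),.089)[:2])
print("rod end tri",tri(s(412,155),t(534,160)))
print("tab far tri", tri(s(277,118),t(360,82)),"tab near",tri(s(372,145),t(358,200)))
```

```text
pipe (array([0.4422, 0.1944, 0.0118]), np.float64(0.0004107566516299343))
TL [0.6431 0.3212]
BL [0.5443 0.3184]
TR [0.6453 0.0006]
BR [0.5466 0.0005]
BRs [0.5432 0.0017] BLs [0.5387 0.3235 0.01  ] TLs [0.642  0.3199 0.01  ]
stop face top [0.6161 0.0298] [0.572  0.0321]
stop face top scene [0.6132 0.0327] [0.574  0.0279] other [0.5737 0.0152]
stop tri corner L (array([0.6161, 0.0291, 0.0616]), np.float64(0.0012015147047876112)) R (array([0.5713, 0.0326, 0.0671]), np.float64(8.947649924300076e-05))
jaw top right edge [0.6102 0.1476] [0.5766 0.1489]
tabs near top [0.5604 0.1917] far [0.6098 0.1914]
rod end tri (array([0.5953, 0.0997, 0.0321]), np.float64(0.0036456764460007095))
tab far tri (array([0.6173, 0.1795, 0.0869]), np.float64(0.0027788087183375438)) tab near (array([0.5638, 0.1806, 0.0916]), np.float64(0.0022908900064195666))
```

```bash
python3 -m jog '0 0 -10.5 50 0 0 1;0 0 -10.5 50 0 0 1;0 0 -10.5 50 0 0 1;0 0 -10.5 50 0 0 1;0 0 -10.5 50 0 0 1' 40
```

```text
clock: 0.72
eef_pos: [0.3379, -0.389, 0.2308]
tcp_rot: [-3.141, -0.0, 1.181]
contact_force: [0.6, 0.4, 0.2]
gripper_width: 0.999
finger_force: 0.0
```

```bash
cat >> h.py <<'E'
def delta(P,psi=None):
    o=get_obs(); Rm=R.from_euler('xyz',o['tcp_rot']).as_matrix()
    print("tool mm",(Rm.T@(np.array(P)-o['eef_pos'])*1000).round(1), "rpy",o['tcp_rot'].round(4),"rz deg",None if psi is None else np.degrees(-(psi-o['tcp_rot'][2])).round(2))
E
python3 -m jog '0 0 -9.7 60 30 0 1;0 0 -9.7 60 30 0 1;0 0 -9.7 60 30 0 1;0 0 0 60 10 0 1;0 0 0 60 0 0 1'; python3 -c "
from h import *
delta([.4425,.1945,.12],1.689)"
```

```text
clock: 1.35
eef_pos: [0.4517, -0.1245, 0.2308]
tcp_rot: [-3.141, -0.001, 1.684]
contact_force: [1.0, -1.0, 0.3]
gripper_width: 0.997
finger_force: 0.0
tool mm [318.   26.9 111. ] rpy [-3.1414e+00 -5.0000e-04  1.6837e+00] rz deg -0.31
```

```bash
python3 -m jog '0 0 -0.3 60 5 10 1;0 0 0 60 5 20 1;0 0 0 60 5 25 1;0 0 0 60 6 26 1;0 0 0 60 6 20 1';python3 -m jog '0 0 0 18 0 10 1;0 0 0 0 0 0 1;0 0 0 0 0 0 1'; python3 -c "
from h import *
delta([.4425,.1945,.003],1.689)"
```

```text
clock: 1.98
eef_pos: [0.443, 0.1689, 0.1322]
tcp_rot: [-3.141, 0.0, 1.688]
contact_force: [1.6, -1.2, 0.8]
gripper_width: 1.0
finger_force: 0.0
clock: 2.35
eef_pos: [0.4416, 0.1845, 0.1234]
tcp_rot: [-3.142, 0.0, 1.688]
contact_force: [0.1, 0.6, 0.4]
gripper_width: 1.001
finger_force: 0.0
tool mm [  9.9   2.1 120.3] rpy [-3.1415e+00  4.0000e-04  1.6877e+00] rz deg -0.08
```

```bash
python3 -m jog '0 0 0 10 2 40 1;0 0 0 0 0 40 1;0 0 0 0 0 25 1;0 0 0 0 0 15 1;0 0 0 0 0 0 1';python3 -m jog '0 0 0 0 0 0 -1;0 0 0 0 0 0 -1;0 0 0 0 0 0 -1;0 0 0 0 0 0 -1;0 0 0 0 0 0 -1' 40
```

```text
clock: 2.98
eef_pos: [0.4423, 0.1944, 0.0029]
tcp_rot: [-3.141, 0.0, 1.687]
contact_force: [-0.9, 0.1, -0.0]
gripper_width: 1.003
finger_force: 0.0
clock: 3.6
eef_pos: [0.4429, 0.1954, 0.004]
tcp_rot: [3.14, -0.0, 1.689]
contact_force: [-0.3, -0.8, 5.4]
gripper_width: 0.3
finger_force: 38.9
```

```bash
python3 -m jog '0 0 0 0 0 -30 -1;0 0 0 0 0 -40 -1;0 0 0 0 0 -40 -1;0 0 3 0 0 -10 -1;0 0 3.3 0 0 0 -1';python3 -c "
from h import *
delta([.594,.075,.12],1.578)
for n in('scene','top'):cv2.imwrite(f'pics/{n}2.png',get_image(n)[:,:,::-1])
o=get_obs();p=o['eef_pos'];print(p,o['gripper_width'])
S=cv2.imread('pics/scene2.png');T=cv2.imread('pics/top2.png')
a=[]
for n,I in(('scene',S),('top',T)):
    u,v=map(int,proj(n,p)); u=min(max(u,60),450);v=min(max(v,60),320);print(n,u,v);a.append(cv2.resize(I[v-60:v+60,u-60:u+60],(400,400),interpolation=2))
cv2.imwrite('pics/c2.png',np.hstack(a))"
```

```text
clock: 4.22
eef_pos: [0.4431, 0.1956, 0.1247]
tcp_rot: [3.139, -0.001, 1.577]
contact_force: [-0.2, 0.3, -1.3]
gripper_width: 0.298
finger_force: 39.9
tool mm [-121.5  150.2    5. ] rpy [ 3.1390e+00 -7.0000e-04  1.5766e+00] rz deg -0.08
[0.44220431 0.19532503 0.12355106] 0.3026126872976412
scene 284 176
top 243 232
```

View pics/c2.png

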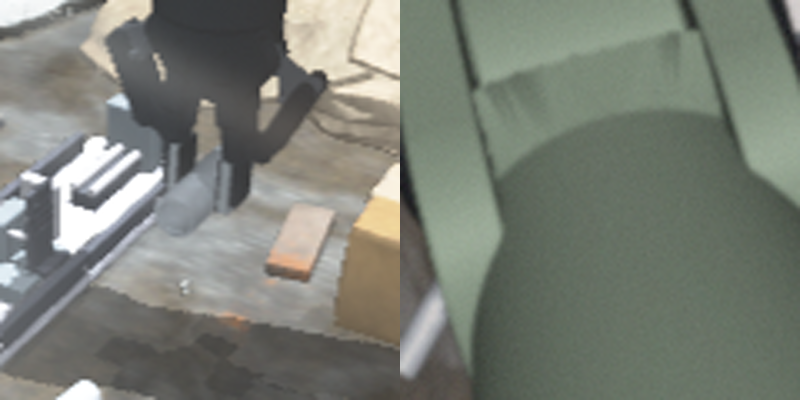

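The crop shows the pipe gripped and level, with its near end at about (180,215), which is (278,180) in the scene image. I'll check its position along the fingers.

```bash
python3 -c "
from h import *
for z in(.13,.134):print(plane('scene',(224+180/3.333,116+215/3.333),z))
print([(np.array(proj('scene',(.4425,y,.134)))-[224,116])*3.333 for y in (.155,.235)])"
python3 -m jog '0 0 0 -30 50 0 -1;0 0 0 -45 50 0 -1;0 0 0 -30 40 0 -1;0 0 0 -16 10 0 -1;0 0 0 0 0 0 -1';python3 -c "
from h import *
delta([.594,.075,.0325],1.578)"
```

```text
[0.44179797 0.22474635 0.13      ]
[0.43899371 0.23000903 0.134     ]
[array([235.02563656, 157.08768599]), array([170.47441989, 217.14733147])]
clock: 4.95
eef_pos: [0.5892, 0.0777, 0.1224]
tcp_rot: [-3.14, -0.0, 1.577]
contact_force: [0.2, 0.2, -1.0]
gripper_width: 0.305
finger_force: 39.9
tool mm [-2.8  5.  89.9] rpy [-3.1399e+00 -3.0000e-04  1.5771e+00] rz deg -0.05
```

```bash
python3 -m jog '0 0 0 3 5 30 -1;0 0 0 0 0 30 -1;0 0 0 0 0 15 -1;0 0 0 0 0 6 -1;0 0 0 0 0 0 -1';python3 -c "
from h import *
delta([.594,.080,.0325],1.578)
cv2.imwrite('pics/s3.png',cv2.resize(get_image('scene')[100:240,180:330,::-1],None,fx=4,fy=4,interpolation=2))"
```

```text
clock: 5.58
eef_pos: [0.5945, 0.082, 0.0426]
tcp_rot: [3.141, -0.0, 1.579]
contact_force: [0.5, -1.1, -0.6]
gripper_width: 0.301
finger_force: 39.9
tool mm [-2.  -0.6 10.1] rpy [ 3.1415e+00 -1.0000e-04  1.5789e+00] rz deg 0.05
```

View pics/s3.png

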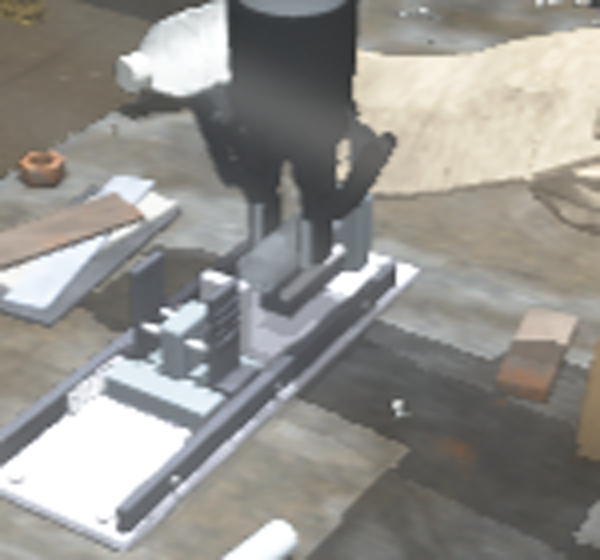

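The picture shows the pipe aligned over the rods, with its near end at about (258,265), and clear of the jaw and the stop. I'll lower it until it touches.

```bash
python3 -m jog '0 0 0 0 0 5 -1;0 0 0 0 0 3 -1;0 0 0 0 0 0 -1'; python3 -m jog '0 0 0 0 0 1 -1;0 0 0 0 0 1 -1;0 0 0 0 0 0 -1'
```

```text
clock: 6.0
eef_pos: [0.5945, 0.0815, 0.034]
tcp_rot: [-3.141, -0.0, 1.578]
contact_force: [-0.1, 0.4, -1.4]
gripper_width: 0.298
finger_force: 39.9
clock: 6.38
eef_pos: [0.595, 0.0815, 0.0325]
tcp_rot: [3.141, 0.0, 1.578]
contact_force: [0.4, -0.3, 0.7]
gripper_width: 0.3
finger_force: 40.3
```

```bash
python3 -m jog '0 0 0 0 0 1 -1;0 0 0 0 0 0 -1'; python3 -m jog '0 0 0 0 0 1 -1;0 0 0 0 0 0 -1'
```

```text
clock: 6.62
eef_pos: [0.5956, 0.0815, 0.0322]
tcp_rot: [3.14, 0.0, 1.578]
contact_force: [-0.5, -0.0, 4.7]
gripper_width: 0.298
finger_force: 40.7
clock: 6.88
eef_pos: [0.5957, 0.0816, 0.032]
tcp_rot: [3.139, 0.0, 1.578]
contact_force: [-2.0, 0.6, 11.2]
gripper_width: 0.298
finger_force: 41.3
```

```bash
python3 -m jog '0 0 0 0 0 -1 -1;0 0 0 0 0 0 -0.25;0 0 0 0 0 0 0;0 0 0 0 0 0 0.3;0 0 0 0 0 0 0.3'; python3 -m jog '0 0 0 0 0 -20 0.3;0 0 0 0 0 -40 0.3;0 0 0 0 0 -40 0.6;0 0 0 20 0 -10 0.7;0 0 0 0 0 0 0.8'; python3 -c "
from h import *
delta([.596,.193,.150],1.578)
cv2.imwrite('pics/s4f.png',get_image('scene')[:,:,::-1])
cv2.imwrite('pics/s4.png',cv2.resize(get_image('scene')[110:240,170:310,::-1],None,fx=4.5,fy=4.5,interpolation=2))"
```

```text
clock: 7.5
eef_pos: [0.5945, 0.0816, 0.031]
tcp_rot: [-3.141, 0.0, 1.578]
contact_force: [0.1, -0.0, -0.2]
gripper_width: 0.646
finger_force: 0.0
clock: 8.12
eef_pos: [0.5946, 0.103, 0.1415]
tcp_rot: [3.141, -0.0, 1.58]
contact_force: [0.2, 0.5, -0.4]
gripper_width: 0.901
finger_force: 0.0
tool mm [89.9  2.2 -8.5] rpy [ 3.1405e+00 -4.0000e-04  1.5803e+00] rz deg 0.13
```

View pics/s4.png

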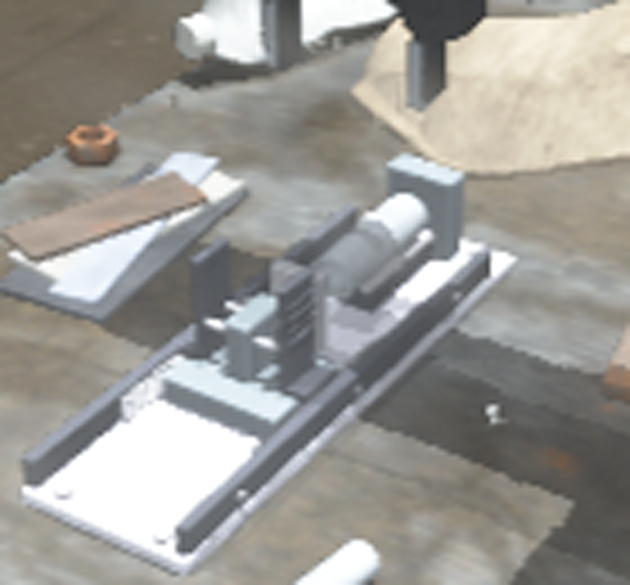

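The picture shows the pipe lying on the cradle rods against the stop side, from about (340,265) to (415,215), and released. Next I go to the tabs.

```bash
python3 -m jog '0 0 0 40 1 0 1;0 0 0 40 0 0 1;0 0 0 9 0 10 1;0 0 0 0 0 10 1;0 0 0 0 0 0 1'; python3 -m jog '0 0 0 0 0 30 1;0 0 0 0 0 25 1;0 0 0 0 0 14 1;0 0 0 0 0 0 1'; python3 -c "
from h import *
delta([.595,.193,.052],1.578)
cv2.imwrite('pics/s5.png',cv2.resize(get_image('scene')[90:240,160:310,::-1],None,fx=4,fy=4,interpolation=2))"
```

```text
clock: 8.85
eef_pos: [0.5935, 0.1891, 0.1191]
tcp_rot: [-3.138, 0.001, 1.577]
contact_force: [0.5, -0.5, -0.2]
gripper_width: 1.0
finger_force: 0.0
clock: 9.35
eef_pos: [0.5942, 0.1897, 0.0513]
tcp_rot: [-3.14, 0.0, 1.577]
contact_force: [1.2, -0.9, 0.8]
gripper_width: 1.002
finger_force: 0.0
tool mm [ 3.3  0.9 -0.7] rpy [-3.1396e+00  5.0000e-04  1.5772e+00] rz deg -0.04
```

View pics/s5.png

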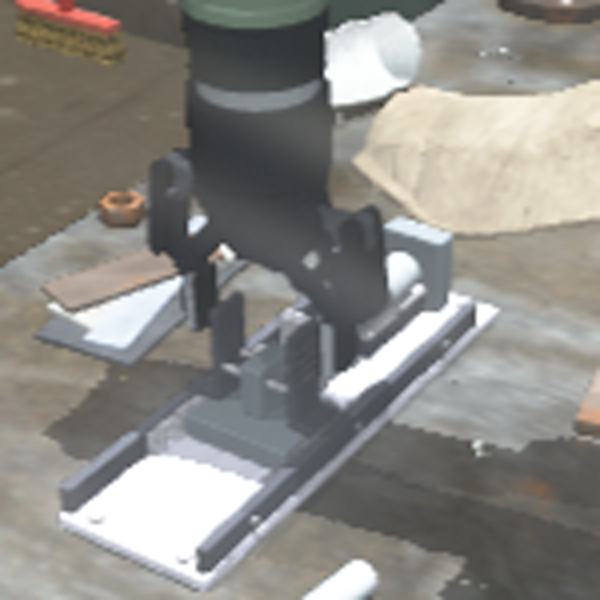

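The fingers straddle both tabs, which are at about (228,330) and (300,365). They are about 4 mm short in +y, so I'll shift and then pinch.

```bash
python3 -m jog '0 0 0 4 1 0 1;0 0 0 0 0 0 0.4;0 0 0 0 0 0 0.2;0 0 0 0 0 0 0' 35; python3 -m jog '0 0 0 0 0 0 -0.2;0 0 0 0 0 0 -0.4;0 0 0 0 0 0 -0.4;0 0 0 0 0 0 -0.4'
```

```text
clock: 9.9
eef_pos: [0.5968, 0.195, 0.054]
tcp_rot: [3.139, -0.0, 1.579]
contact_force: [-2.7, -0.2, 8.9]
gripper_width: 0.498
finger_force: 9.6
clock: 10.4
eef_pos: [0.5949, 0.195, 0.0549]
tcp_rot: [-3.141, -0.001, 1.579]
contact_force: [-8.5, -1.0, 18.5]
gripper_width: 0.412
finger_force: 34.9
```

```bash
python3 -m jog '0 0 0 0 -1 -2 -0.4;0 0 0 0 0 0 -0.4'; python3 -m jog '0 0 0 -5 0 0 -0.4;0 0 0 -5 0 0 -0.4;0 0 0 0 0 0 -0.4'
```

```text
clock: 10.65
eef_pos: [0.5947, 0.195, 0.055]
tcp_rot: [3.141, -0.001, 1.579]
contact_force: [-3.3, 0.2, 8.5]
gripper_width: 0.41
finger_force: 36.3
clock: 11.02
eef_pos: [0.5948, 0.1845, 0.055]
tcp_rot: [3.142, -0.0, 1.578]
contact_force: [-3.1, 0.1, 7.8]
gripper_width: 0.41
finger_force: 36.3
```

```bash
python3 -m jog '0 0 0 -6 0 0 -0.4;0 0 0 -6 0 0 -0.4;0 0 0 -5 0 0 -0.4;0 0 0 -3 0 0 -0.4;0 0 0 0 0 0 -0.4'; python3 -m jog '0 0 0 -2 0 0 -0.4;0 0 0 -2 0 0 -0.4;0 0 0 0 0 0 -0.4'
```

```text
clock: 11.65
eef_pos: [0.595, 0.165, 0.055]
tcp_rot: [3.141, -0.001, 1.579]
contact_force: [-2.1, 0.5, 7.6]
gripper_width: 0.411
finger_force: 36.3
clock: 12.02
eef_pos: [0.595, 0.1612, 0.0549]
tcp_rot: [3.141, -0.001, 1.579]
contact_force: [-2.2, 1.9, 6.8]
gripper_width: 0.412
finger_force: 36.3
```

```bash
python3 -m jog '0 0 0 -1.5 0 0 -0.4;0 0 0 0 0 0 -0.4'; python3 -m jog '0 0 0 -1.5 0 0 -0.4;0 0 0 0 0 0 -0.4'; python3 -m jog '0 0 0 -1 0 0 -0.4;0 0 0 0 0 0 -0.4'
```

```text
clock: 12.28
eef_pos: [0.5951, 0.1599, 0.055]
tcp_rot: [3.141, -0.002, 1.579]
contact_force: [-3.4, 1.8, 7.3]
gripper_width: 0.412
finger_force: 36.3
clock: 12.52
eef_pos: [0.5951, 0.1584, 0.055]
tcp_rot: [3.141, -0.002, 1.579]
contact_force: [-2.3, 1.5, 7.1]
gripper_width: 0.41
finger_force: 36.3
clock: 12.78
eef_pos: [0.5951, 0.1584, 0.0549]
tcp_rot: [3.141, -0.004, 1.579]
contact_force: [-2.4, 5.1, 6.9]
gripper_width: 0.416
finger_force: 36.2
```

```bash
python3 -m jog '0 0 0 -1 0 0 -0.4;0 0 0 0 0 0 -0.4'; python3 -c "
from h import *
cv2.imwrite('pics/s6.png',cv2.resize(get_image('scene')[100:240,170:310,::-1],None,fx=4,fy=4,interpolation=2))"
```

```text
clock: 13.02
eef_pos: [0.5951, 0.1583, 0.055]
tcp_rot: [3.141, -0.006, 1.58]
contact_force: [-2.1, 7.6, 6.5]
gripper_width: 0.414
finger_force: 36.2
```

View pics/s6.png

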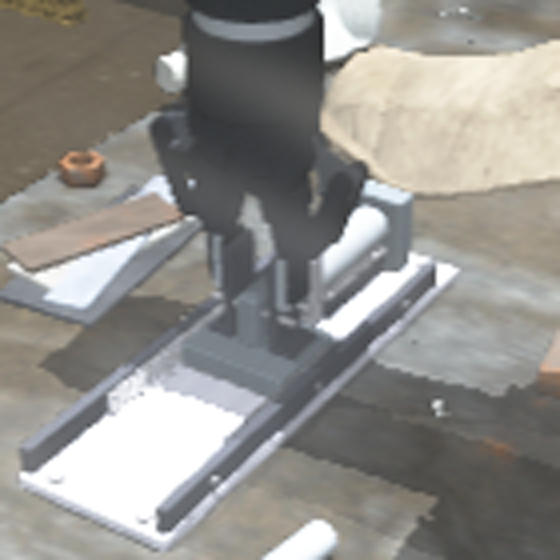

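The carriage has moved with the fingers. The jaw at about (318,285) bears on the pipe and the pipe on the stop at about (385,215). I'll release now.

```bash
python3 -m jog '0 0 0 1 0 0 -0.4;0 0 0 0 0 0 0;0 0 0 0 0 0 0.4;0 0 0 0 0 0 1;0 0 0 0 0 0 1'; python3 -m jog '0 0 0 0 0 0 1;0 0 0 0 0 -30 1;0 0 0 0 0 -50 1;0 0 0 0 0 -50 1;0 0 0 0 0 -20 1';  python3 -m jog '0 0 0 -60 -50 0 1;0 0 0 -60 -60 0 1;0 0 0 -60 -60 0 1;0 0 0 -60 -10 0 1;0 0 0 0 0 0 1'; python3 -c "
from h import *
a=get_image('scene')[100:240,170:310,::-1];t=get_image('top')[125:265,170:310,::-1]
cv2.imwrite('pics/s7.png',cv2.resize(np.hstack([a,t]),None,fx=2.85,fy=2.85,interpolation=2))"
```

```text
clock: 13.7
eef_pos: [0.5954, 0.1561, 0.0544]
tcp_rot: [3.141, 0.001, 1.578]
contact_force: [0.2, -0.1, -0.3]
gripper_width: 1.002
finger_force: 0.0
clock: 14.32
eef_pos: [0.5968, 0.1566, 0.2081]
tcp_rot: [3.136, -0.0, 1.578]
contact_force: [0.5, -0.6, -0.2]
gripper_width: 1.001
finger_force: 0.0
clock: 14.95
eef_pos: [0.4576, -0.0444, 0.2048]
tcp_rot: [3.14, 0.001, 1.571]
contact_force: [1.3, -0.1, 0.6]
gripper_width: 0.998
finger_force: 0.0
```

View pics/s7.png

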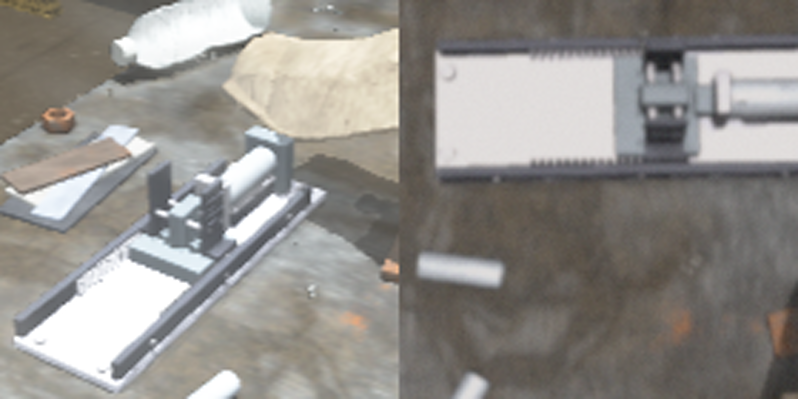

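Both views show the pipe seated between the jaw, at about (730,95) in the right half, and the stop. Both tabs are sprung out to their original spacing and the arm is clear.

```bash
python3 -c "
from station import *
print(finish_job())"
```

```text
the job is handed in; nothing more can be done
None
```

The job is handed in at about 15 s on the clock: the pipe lies in the cradle, held end to end between the stop and the carriage, with both tabs sprung back out; the last pictures confirm this, but no verdict was returned.

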